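# Zero a socket carrier on the track, then tap it to centre under the reading head

### The job

Take the socket carrier off its dock posts (gripped across; put it down on the open bench and take it again lengthwise) and lower it, without dropping it, into the loading end of the inspection track. Push it under the bridge until it has pressed the spring plunger at the far end in by half or more, then tap it back from that end, correcting from either end, until it lies centred under the bridge mark to within 3 mm, its ends standing out equally. Leave the jar and the rubber stamp where they are.

Things in the scene. Friction and masses are not known exactly. Their poses are not given: they have to be found in the camera images.
- carrier_center (a point): Loose socket carrier, 0.17-0.35 kg: flat grey base 44 mm (its x) by 130 mm (its y), 16 mm thick, with a black socket block 36 (x) by 30 (y) mm standing 20 mm high on its middle; 36 mm high in all, same when turned half round. This point: centre line, 18 mm above the underside, 2 mm above the base's top face.
- carrier: The same carrier, origin at the centre of its underside. Its base has two 14 mm square through-holes centred at y = +22 and -22 mm. At the start it lies on the dock, axes parallel to the dock's, the dock's posts standing up through the holes.
- dock: Fixed plate 60 (x) by 150 (y) by 4 mm, origin at the centre of its underside. Two steel posts, 10 mm diameter, at y = +22 and -22 mm, tops 40 mm above the bench, level with the docked carrier's top and 2 mm from the block's end faces: there the block can be gripped only along x. Lift straight up over 40 mm to clear. The bench between dock, track and jar is free.
- track: Fixed aluminium track, origin on the bench below the mark (middle of the bridge); y along it to the loading end (robot's left), x across (away from robot). Floor 74 mm wide, 4 mm thick, y = -170 to +215 mm; the carrier lies on it, its y along the track, either way round. Guides 50 mm apart, 20 mm high from y = -75 to +25; none beyond -75.
- loading (a point): On the track floor (4 mm above the bench) at track y = +110 mm, where the carrier's centre goes when loaded. Open-topped channel, y = +25 to +184 mm, 50 mm wide; the guides' top 11 mm flare to about 57 mm, rims 43 mm above the bench: too narrow for fingers either side of the 36 mm block, so grip it along the track. Open floor beyond +184.
- mark (a point): Top of the bridge plate at the mark, 56 mm above the bench, shown by a dark line across. The bridge covers track y = -25 to +25 mm, underside 48 mm up, round reading head to 63 mm. The carrier passes under with 8 mm to spare. Centred, its ends are at track y = +65 and -65 mm and stand out 40 mm each side.
- plunger_tip (a point): Tip of the steel spring plunger, an 8 mm pin along the track at its far end (robot's right): track x = +14 mm, y = -85 mm when out, 12 mm above the bench. It runs back into a housing at track x = 3 to 25, y = -140 to -164 mm, 24 mm high. Beside it (track x below +8 mm) closed fingertips can reach the carrier's end.
- plunger (a joint): How far the plunger is in (m): 0 out, 0.010 bottomed. Spring 450 N/m (4.5 N fully in). The carrier meets it when its centre is at track y = -20 mm and has it half in at -25 mm; let go, the spring may push the carrier back a few mm.
- jar_center (a point): Bystander: screw jar, 46 mm diameter, 50 mm high; point at its centre, 25 mm up. Leave alone.
- stamp_center (a point): Bystander: rubber stamp with a knob handle, 24 x 34 x 56 mm high; point at its centre, 28 mm up. Leave alone.
Not all that is in view belongs to the job. Leave any turquoise look-alike of the carrier alone.

How it is judged:
On the way, in this order (a step that is already met when the one before it is completed fails the run):
1. the carrier lies down in the track on the loading side of the mark (x of carrier_center in the frame of track between -0.006 and 0.006 m and z of carrier_center in the frame of track between 0.018 and 0.026 m and angle between carrier_center's own z axis and vertical below 0.06 rad and angle between the y axis of carrier_center and the y axis of track, either way round below 0.09 rad and y of carrier_center in the frame of track between 0.03 and 0.15 m), for 0.1 s.
2. the carrier has pressed the plunger in by at least 4 mm (x of carrier_center in the frame of track between -0.006 and 0.006 m and z of carrier_center in the frame of track between 0.018 and 0.026 m and angle between carrier_center's own z axis and vertical below 0.06 rad and angle between the y axis of carrier_center and the y axis of track, either way round below 0.09 rad and value of joint plunger above 0.004 m and y of carrier_center in the frame of track below -0.02 m), for 0.05 s.
At the end, for the whole second after the job is handed in: The carrier lies flat in the track (within 6 mm sideways, 5 degrees in yaw, about 3.4 degrees in tilt), its centre within 3 mm of the mark along the track, at rest, the plunger out again (x of carrier_center in the frame of track between -0.006 and 0.006 m and z of carrier_center in the frame of track between 0.018 and 0.026 m and angle between carrier_center's own z axis and vertical below 0.06 rad and angle between the y axis of carrier_center and the y axis of track, either way round below 0.09 rad and y of carrier_center in the frame of track between -0.003 and 0.003 m and linear speed of carrier below 0.02 m/s and value of joint plunger below 0.002 m); the robot touches nothing.
It fails at once if the carrier is dropped into the track or knocked along it (faster than 0.45 m/s there) (x of carrier_center in the frame of track between -0.012 and 0.012 m and y of carrier_center in the frame of track between -0.1 and 0.17 m and z of carrier_center in the frame of track between 0 and 0.045 m and linear speed of carrier above 0.45 m/s).
It fails at once if the jar is moved by more than 20 mm (distance of jar_center from where it was at the start of the episode above 0.02 m).
It fails at once if the stamp is moved by more than 20 mm (distance of stamp_center from where it was at the start of the episode above 0.02 m).
It also fails if it takes over 58 s, if anything falls off the work surface, if the arm or the gripper's body presses on something with over 40 N, if the wrist force passes 120 N, or if a joint passes its speed limit or range.

### The arm

A 6-joint arm with a two-finger parallel gripper is mounted at the origin on a cart in front of the work surface, level with it; the furniture and walls round the work are solid. World frame = base frame: x ahead of the robot, y to its left, z up, the work surface at z = 0. Lengths are in m, angles in rad, forces in N, time in s.
With the tool pointing down it reaches from about 0.275 to 0.85 m from the base axis. Payload 19 kg.
Tool frame: the origin (TCP) lies midway between the tips of the shut fingers; the grasp point (between the pads) lies 19 mm behind it; z points along the fingers, y is the direction in which the jaws open and shut (so a half turn about z gives the same grasp; the last joint's range is limited). The gripper opens to 85 mm and grips with 20 to 120 N. Pads are 22 mm wide; open, the fingers measure 114 mm over their backs; the gripper's body (76 mm by 85 mm) begins 54 mm behind the grasp point. The pads swing forward as they close: fully open they stand 13 mm farther back than shut.
Start: joints at [-1.465, 0.15, 1.437, -0, 1.554, -0.134], TCP at [0.137, -0.559, 0.211] pointing down, gripper open.
Joint ranges: [-2.8, 2.8], [-0.68, 2.1], [0.12, 2.68], [-1.39, 4.53], [0.16, 2.79], [-2.81, 2.81]. Speed limits (rad/s): [1.89, 1.89, 2.22, 3.01, 3.01, 3.01].

### API

Orientations are given as a rotation vector (axis times angle).
In Python, from workcell import ctrl gives the robot as it stands. The module is installed in compiled form; this text tells all that it offers. Calls block until the motion is done:
- ctrl.reach(position, orientation): joint-space move of the TCP to a pose.
- ctrl.move_straight(position, rotation=None, feed=0.15, stop_force=None): straight line of the TCP; rotation=None keeps the orientation; feed is the mean speed in m/s. With stop_force (N) it stops when the force on the tool has changed by that much, and returns True; else False.
- ctrl.movej(angles): joint-space move.
- ctrl.move_gripper(opening, newtons=None): finger opening in m; newtons is the grip in N (None keeps the last); returns when the fingers have stopped.
- ctrl.pause(seconds).
- ctrl.ik(position, orientation): joint angles nearest the present ones, or None.
- ctrl.get_image(name): name is "scene" or "top" or "wrist"; returns a dict with "color" (384x512x3 uint8, red, green, blue), "fovy" (degrees; the focal length in pixels is half the picture's height over the tangent of half this angle, whatever the lens; pixels are square), "cx", "cy" (the principal point, pixels), "world_to_cam" (4x4, takes a point from world to camera coordinates). Camera axes: x right, y down, z forward; pixel columns grow to the right and rows downward; lengths in m; the calibration is good to about 2 mm. A picture is of the moment at which its call begins. There is no depth.
A pose or a line that the arm cannot do raises ctrl.IKError and nothing moves.
- ctrl.close_job(): hands the job in, once; it reports no verdict.
Readings, each from a call of its own:
- ctrl.current_time_s(): time.
- ctrl.current_joints(): joint angles.
- ctrl.current_dq(): joint speeds.
- ctrl.current_joint_efforts(): joint torques, N m.
- ctrl.current_position(): TCP position.
- ctrl.current_orientation(): TCP orientation.
- ctrl.current_ft_force(): force on the tool from outside, world axes, zero at the start.
- ctrl.current_torque(): the same for the moment, N m.
- ctrl.current_finger_gap(): finger opening in m.
Only numpy, scipy, OpenCV 4.12 (cv2) and the standard library are available. Lean on these libraries where they do the work, as an engineer would, in place of code of your own. Each camera call takes 0.05 s, during which the arm holds its last target. There are 200 camera calls.

## Working session

There is one attempt and no reset: what is moved stays moved. The work goes in short steps, each a Python script; the robot and the scene stay as the last script left them, time stands still between calls to the robot, and variables do not carry over. Pictures are saved under pics/ and viewed, about 8 in all and at most 12, crops included, and the job is handed in when it is done.

```bash
mkdir -p pics
cat > h.py <<'E'
import numpy as np, cv2
from workcell import ctrl
def save(n,name):
    d=ctrl.get_image(n); cv2.imwrite(f'pics/{name}.png',d['color'][:,:,::-1]); np.save(f'pics/{name}.npy',d,allow_pickle=True); return d
def load(name): return np.load(f'pics/{name}.npy',allow_pickle=True).item()
def f(d): return d['color'].shape[0]/2/np.tan(np.radians(d['fovy'])/2)
def ray(d,uv,z):
    M=d['world_to_cam'];R=M[:3,:3];c=-R.T@M[:3,3]
    v=R.T@np.array([(uv[0]-d['cx'])/f(d),(uv[1]-d['cy'])/f(d),1]); return c+v*(z-c[2])/v[2]
def proj(d,p):
    q=d['world_to_cam'][:3,:3]@np.array(p)+d['world_to_cam'][:3,3]; return np.array([d['cx']+f(d)*q[0]/q[2],d['cy']+f(d)*q[1]/q[2]])
E
python3 - <<'E'
from h import *
a=save('scene','s0');b=save('top','t0')
for d in(a,b):
    M=d['world_to_cam'];print(-M[:3,:3].T@M[:3,3],d['fovy'],d['cx'],d['cy'],M[2,:3])
cv2.imwrite('pics/t0b.png',cv2.resize(b['color'][:,:,::-1],(800,600),interpolation=cv2.INTER_CUBIC))
print(ctrl.current_time_s(),ctrl.current_orientation())
E
```

```text
[-0.01976083  0.526816    0.41069944] 56.57737231960857 258.3510449110131 191.76960047708988 [ 0.66217425 -0.64054225 -0.38888416]
[ 0.31810553 -0.01042403  1.10875975] 50.38508074982542 256.6686191516938 183.53651849816725 [ 0.2172643   0.01410006 -0.97601097]
0.1 [-3.11805391e+00 -3.75663056e-01 -3.77641085e-05]
```

View pics/t0b.png

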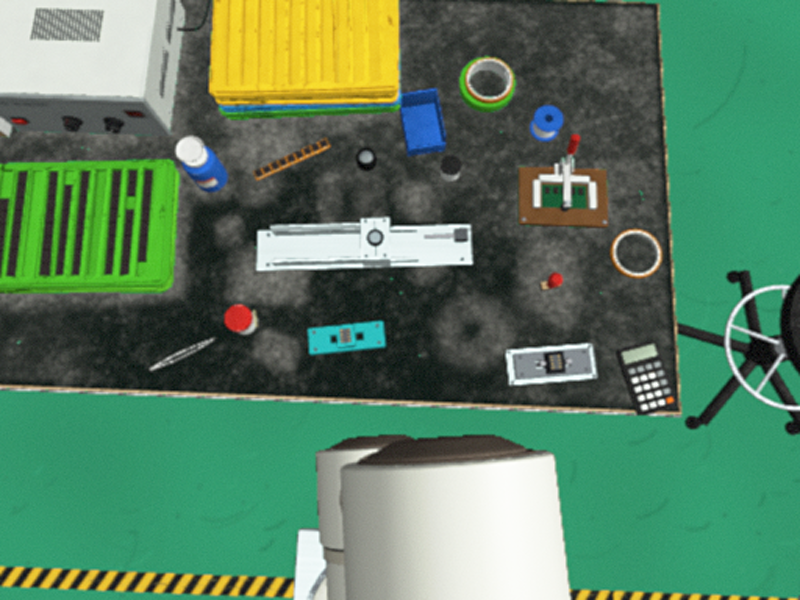

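View pics/s0.png

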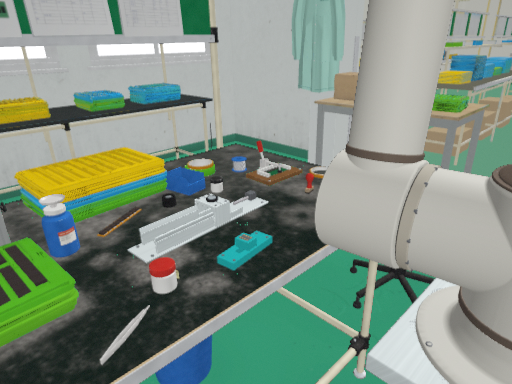

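Top view (800x600 pixels). Candidates for the carrier are:
- The grey base with a black block on the dock at (551,364). This matches the description.
- The turquoise look-alike at (346,337), to be left alone.
- The brown and green fixture at (563,195), which doesn't match.

The track is at (365,247) with its mark at (375,237). The jar (red lid) is at (240,320) and the stamp at (553,282). The scene view shows the same layout; the arm hides the carrier there.

Run:
```python
from h import *
d=load('t0')
im=d['color'][:,:,::-1]
a=cv2.resize(im[210:255,315:390],None,fx=6,fy=6,interpolation=cv2.INTER_CUBIC) #450x270
b=cv2.resize(im[130:180,155:310],None,fx=5,fy=5,interpolation=cv2.INTER_CUBIC) #775x250
c=np.zeros((530,780,3),np.uint8);c[:270,:450]=a;c[275:525,:775]=b
cv2.imwrite('pics/c1.png',c)
for n,u,z in [('carr',(352.8,232),.04),('mark',(239.5,151.5),.056),('jar',(153.5,204),.05),('stamp',(355,180),.05),('turq',(221,215),.03)]:
    print(n,ray(d,u,z).round(4))
```

```text
carr [ 0.436  -0.2508  0.04  ]
mark [0.6389 0.0544 0.056 ]
jar [0.4883 0.2741 0.05  ]
stamp [ 0.5733 -0.256   0.05  ]
turq [0.4688 0.0967 0.03  ]
```

View pics/c1.png

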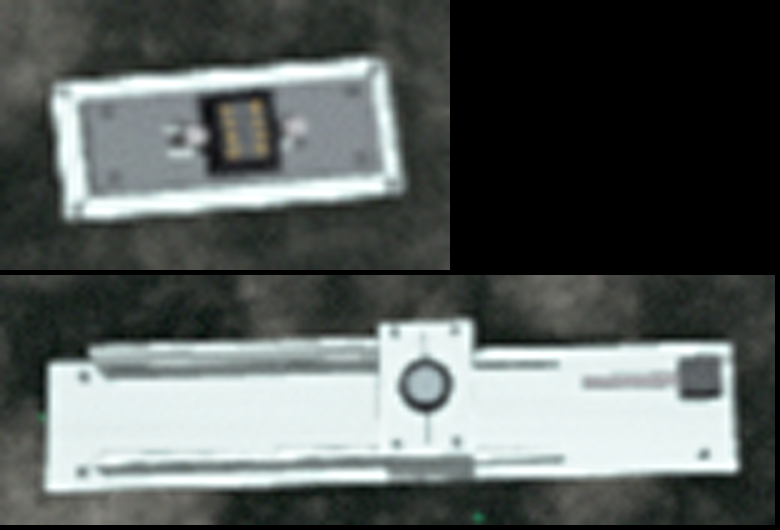

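The close crop shows the carrier on its dock, block centre at crop (240,132). The posts are at (195,135) and (297,128). The track's floor corners are clear, and the plunger is at right (585,382).

```bash
cat >> h.py <<'E'
from scipy.spatial.transform import Rotation as Ro
def ori(yj):  # tool down, jaw axis (tool y) at world yaw yj
    y=np.array([np.cos(yj),np.sin(yj),0]);z=np.array([0,0,-1.]);x=np.cross(y,z)
    return Ro.from_matrix(np.c_[x,y,z]).as_rotvec()
E
python3 - <<'E'
from h import *
d=load('t0')
A=lambda u:((u[0]+.5)/6-.5+315,(u[1]+.5)/6-.5+210)
B=lambda u:((u[0]+.5)/5-.5+155,(u[1]-275+.5)/5-.5+130)
dk=np.array([ray(d,A(u),.004) for u in [(52,90),(383,60),(403,190),(70,218)]])
tr=np.array([ray(d,B(u),.004) for u in [(47,362),(733,342),(740,470),(46,492)]])
for q in(dk,tr):
    print(q.round(4).tolist(),'ctr',q.mean(0).round(4),[np.linalg.norm(q[i]-q[i-1]).round(4) for i in range(4)],
      [np.degrees(np.arctan2(*(q[i]-q[j])[[1,0]])).round(2) for i,j in((0,1),(3,2))])
print('block',ray(d,A((240,132)),.04).round(4),'mark',ray(d,B((427,335)),.056),ray(d,B((428,443)),.056),ray(d,B((426,384)),.063))
print('plung',ray(d,B((583,382)),.014),'house',ray(d,B((700,378)),.024))
# check jaw yaw feasibility above dock
yaw=np.arctan2(*((dk[0]+dk[3]-dk[1]-dk[2]))[[1,0]])
print(yaw)
for k in(-np.pi/2,np.pi/2,0,np.pi):
  print(k,ctrl.ik([.436,-.252,.2],ori(yaw+k)))
  print(k,ctrl.ik([.63,.15,.2],ori(yaw+k)))
print('start jaw',Ro.from_rotvec(ctrl.current_orientation()).as_matrix().round(3))
E
```

```text
[[0.457, -0.1792, 0.004], [0.4764, -0.3287, 0.004], [0.4182, -0.3361, 0.004], [0.4, -0.1875, 0.004]] ctr [ 0.4379 -0.2579  0.004 ] [np.float64(0.0576), np.float64(0.1507), np.float64(0.0587), np.float64(0.1498)] [np.float64(97.39), np.float64(96.98)]
[[0.6601, 0.2721, 0.004], [0.6864, -0.116, 0.004], [0.6116, -0.121, 0.004], [0.5843, 0.2659, 0.004]] ctr [0.6356 0.0753 0.004 ] [np.float64(0.076), np.float64(0.389), np.float64(0.075), np.float64(0.3879)] [np.float64(93.89), np.float64(94.04)]
block [ 0.4373 -0.2555  0.04  ] mark [0.66689117 0.05440723 0.056     ] [0.60643544 0.05095973 0.056     ] [0.6371174  0.05318892 0.063     ]
plung [ 0.65652367 -0.03156951  0.014     ] house [ 0.65817491 -0.09611008  0.024     ]
1.696173948790722
-1.5707963267948966 [-0.6771755   0.00487472  1.61555487  0.          1.52116307 -0.80255313]
-1.5707963267948966 [ 0.11487373  0.30593111  1.26990064  0.          1.56576091 -0.01050389]
1.5707963267948966 [-0.6771755   0.00487472  1.61555487  0.          1.52116307  2.33903953]
1.5707963267948966 None
0 [-0.6771755   0.00487472  1.61555487  0.          1.52116307 -2.37334945]
0 [ 1.14873732e-01  3.05931107e-01  1.26990064e+00 -4.44089210e-16
  1.56576091e+00 -1.58130022e+00]
3.141592653589793 [-0.6771755   0.00487472  1.61555487  0.          1.52116307  0.7682432 ]
3.141592653589793 [0.11487373 0.30593111 1.26990064 0.         1.56576091 1.56029244]
start jaw [[ 0.971  0.238 -0.   ]
 [ 0.238 -0.971  0.001]
 [ 0.    -0.001 -1.   ]]
```

Run:
```python
from h import *
ctrl.reach([.4376,-.256,.17],ori(np.radians(7.2)))
d=save('wrist','w1');M=d['world_to_cam'];print(-M[:3,:3].T@M[:3,3],M[2,:3],d['fovy'])
print(proj(d,(.4376,-.256,.04)),ctrl.current_time_s())
cv2.imwrite('pics/w1b.png',cv2.resize(d['color'][:,:,::-1],(800,600)))
```

```text
[ 0.42816469 -0.18224907  0.33378298] [ 0.03689993 -0.2899285  -0.95633669] 70.65504232619523
[255.05641056 179.99628831] 1.725
```

View pics/w1b.png

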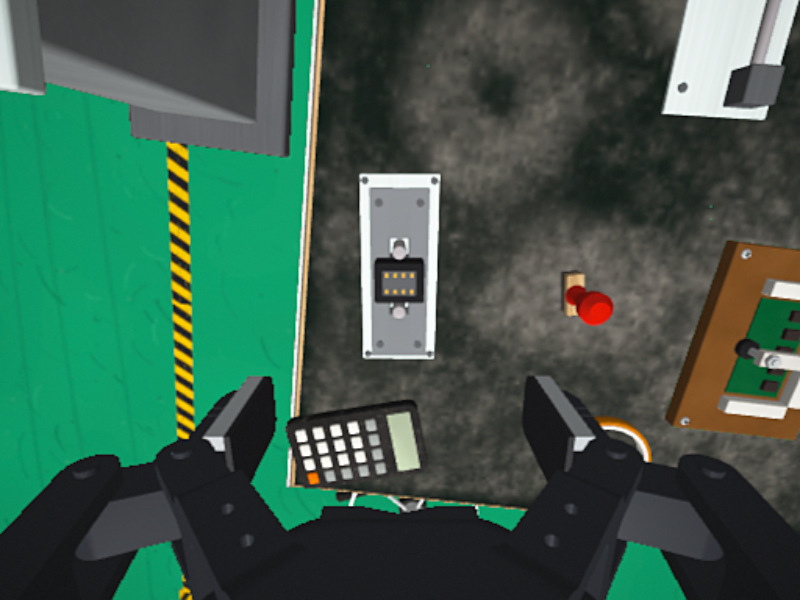

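The wrist view shows the block top centred at about (399,283). I predicted (398.5,281), so the error is under 1 mm and the yaw matches. Next is the pick and the set-down.

Run:
```python
from h import *
g=lambda:ctrl.current_finger_gap()
ctrl.move_gripper(.062,40)
ctrl.move_straight([.4376,-.256,.06],feed=.15)
print(ctrl.move_straight([.4376,-.256,.019],feed=.05,stop_force=8),ctrl.current_position())
ctrl.move_gripper(.0,50); print('gap',g())
if g()>.03:
    ctrl.move_straight([.4376,-.256,.08],feed=.08); print('gap',g(),ctrl.current_ft_force())
    o=ori(np.radians(4))
    ctrl.reach([.50,-.10,.08],o)
    ctrl.move_straight([.50,-.10,.03],feed=.1)
    print(ctrl.move_straight([.50,-.10,.0125],feed=.02,stop_force=4),ctrl.current_position(),g())
    ctrl.move_gripper(.062)
    ctrl.move_straight([.50,-.10,.17],feed=.15)
    d=save('wrist','w2'); print(proj(d,(.5,-.1,.036)))
    cv2.imwrite('pics/w2b.png',cv2.resize(d['color'][:,:,::-1],(800,600)))
print(ctrl.current_time_s())
```

```text
False [ 0.43777868 -0.25611297  0.01927662]
gap 3.437776432459817e-05
4.55
```

Run:
```python
from h import *
ctrl.pause(.2)
print(ctrl.current_finger_gap(),ctrl.current_ft_force(),ctrl.current_position())
d=save('wrist','w2')
s=save('scene','s2')
c=np.zeros((384,800,3),np.uint8);c[:,:512]=d['color'][:,:,::-1]
c[:288,512:]=cv2.resize(s['color'][60:204,200:344,::-1],(288,288))
t=save('top','t2');
print(proj(s,(.4376,-.256,.03)))
cv2.imwrite('pics/c2.png',c)
```

```text
8.513545910943766e-05 [-0.48008575 -0.67213811  7.11882622] [ 0.43788552 -0.25627128  0.01953491]
[350.06860976 194.15698449]
```

View pics/c2.png

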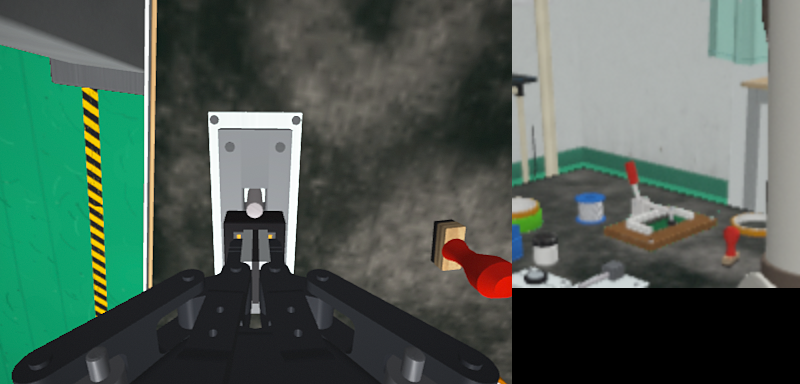

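The fingers closed on nothing (gap 0, 7 N upward), and the image suggests they're lying over the block's top. I'll zoom in before acting.

Run:
```python
from h import *
d=load('w2')
for z in(.0195,.04,.05,.06): print(z,proj(d,(.4379,-.2563,z)))
c1=cv2.resize(d['color'][170:320,190:320,::-1],None,fx=4,fy=4,interpolation=cv2.INTER_CUBIC)
cv2.imwrite('pics/c3.png',c1)
for p in [(.018,.015),(-.018,.015),(.018,-.015),(-.018,-.015)]:
    c,s=np.cos(.1257),np.sin(.1257); print(p,proj(d,(.4376+c*p[0]-s*p[1],-.256+s*p[0]+c*p[1],.04)))
print(ctrl.current_joints(),ctrl.current_orientation(),ctrl.current_time_s())
```

```text
0.0195 [254.6593376  229.57455689]
0.04 [254.65773234 244.28883688]
0.05 [254.65679642 252.86771776]
0.06 [254.65573251 262.61986552]
(0.018, 0.015) [285.77560015 220.0660353 ]
(-0.018, 0.015) [222.63923246 220.0493098 ]
(0.018, -0.015) [284.08089345 266.21404485]
(-0.018, -0.015) [224.34164791 266.21330092]
[-6.81423418e-01  1.57760906e-01  1.83699198e+00 -8.06596224e-05
  1.14572847e+00 -8.07060149e-01] [ 2.07682885e+00  2.35571475e+00 -4.35176605e-05] 4.9
```

View pics/c3.png

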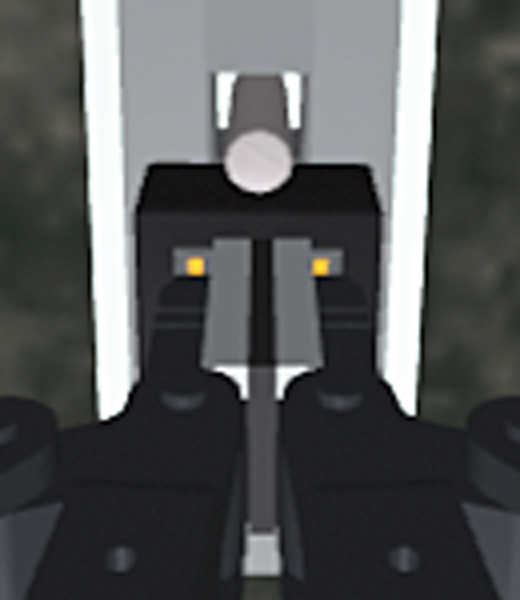

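The pad tips at crop (230,240) lie on the block's top, although TCP z reads 0.0195. I'll measure the real tip height by touching the block top at known z = 0.040, and check what the gripper opening reads.

Run:
```python
from h import *
P=lambda z:[.4376,-.256,z]
ctrl.move_straight(P(.05),feed=.1); ctrl.pause(.2)
print('free',ctrl.current_ft_force(),ctrl.current_position())
r=ctrl.move_straight(P(.014),feed=.02,stop_force=2.5);print('touch',r,ctrl.current_position(),ctrl.current_ft_force())
ctrl.move_straight(P(.075),feed=.15)
d=save('wrist','w3'); cv2.imwrite('pics/c4.png',np.hstack([d['color'][150:,100:412,::-1]]*1))
ctrl.move_gripper(.05);print('gap',ctrl.current_finger_gap())
e=save('wrist','w4'); cv2.imwrite('pics/c4.png',np.hstack([d['color'][150:,100:412,::-1],e['color'][150:,100:412,::-1]]))
for q in(d,e): print(proj(q,ctrl.current_position()))
print(ctrl.current_time_s())
```

```text
free [-0.39677775 -0.46397899  0.0215605 ] [ 0.43731622 -0.25577996  0.04934703]
touch True [ 0.43758263 -0.25600105  0.01951062] [-0.51058723  1.80988731  7.85438313]
gap 0.05001704065399866
[254.87581108 230.14873816]
[254.65613823 229.58042119]
8.0833
```

View pics/c4.png

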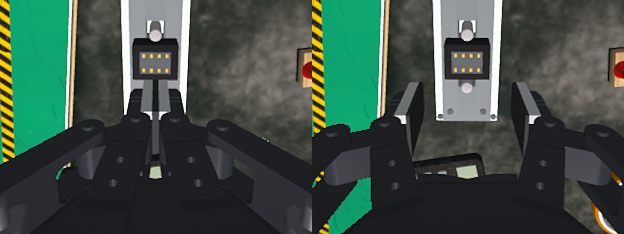

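The touch confirms it: shut tips sit about 20.5 mm above the reported TCP, since contact with the 40 mm block top came at z = 0.0195. In-plane alignment is good, so I'll use tip = TCP + 0.0205 and retry.

Run:
```python
from h import *
g=lambda:ctrl.current_finger_gap()
ctrl.move_gripper(.058,50)
ctrl.move_straight([.4376,-.256,.03],feed=.15)
print(ctrl.move_straight([.4376,-.256,.0005],feed=.04,stop_force=6),ctrl.current_position())
ctrl.move_gripper(.0,50); print('gap',g(),ctrl.current_ft_force())
if g()>.03:
    ctrl.move_straight([.4376,-.256,.065],feed=.1); print('gap',g(),ctrl.current_ft_force())
    o=ori(np.radians(4))
    ctrl.reach([.50,-.10,.05],o)
    ctrl.move_straight([.50,-.10,.007],feed=.1)
    print(ctrl.move_straight([.50,-.10,-.007],feed=.02,stop_force=3),ctrl.current_position(),g())
    ctrl.move_gripper(.058)
    ctrl.move_straight([.50,-.10,.12],feed=.15)
    d=save('wrist','w5'); print(proj(d,(.5,-.1,.036)))
    cv2.imwrite('pics/w5b.png',cv2.resize(d['color'][:,:,::-1],(800,600)))
print(ctrl.current_time_s())
```

```text
False [ 0.43771032 -0.25609533  0.00066952]
gap 0.03478231611172366 [-1.0543877   0.4186103   5.54810284]
gap 0.03487444745607622 [-0.43780357 -0.61433021 -3.29739752]
True [ 0.50007442 -0.10000181 -0.00304914] 0.03508586165701408
[255.36306982 193.16384043]
13.9833
```

View pics/w5b.png

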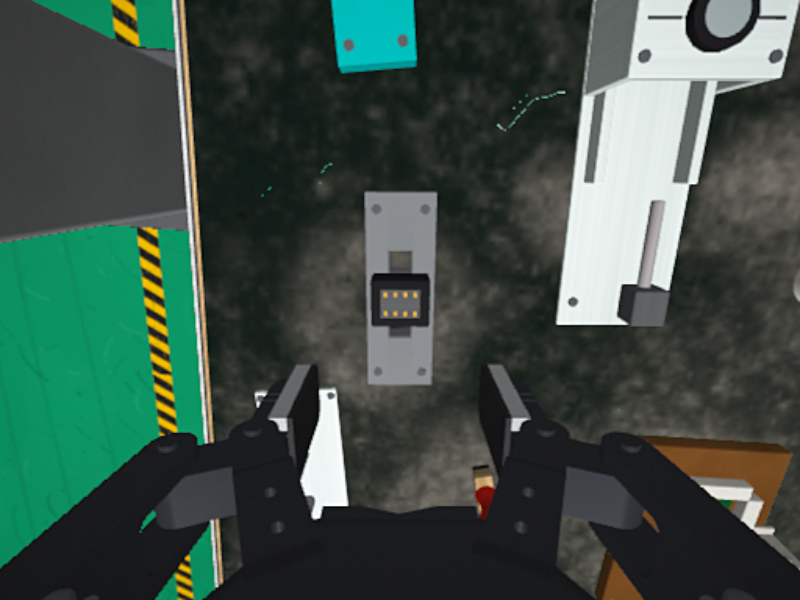

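The carrier is on the bench, block at about (400,304), square to the image and about 1 mm from plan. Next I regrip it lengthwise and load it, using the track end corner at (557,325) to check the track frame.

```bash
cat >> h.py <<'E'
MK=np.array([.6371,.0530]);TY=np.radians(93.95)
uy=np.array([np.cos(TY),np.sin(TY)]);ux=np.array([uy[1],-uy[0]])
def W(x,y,z): return np.r_[MK+x*ux+y*uy,z]
def T(p): q=np.array(p)[:2]-MK; return np.r_[q@ux,q@uy]
OT=ori(TY-np.pi)
E
python3 - <<'E'
from h import *
g=lambda:ctrl.current_finger_gap()
d=load('w5')
print('corner (-37,-170):',T(ray(d,(557/1.5625,325/1.5625),.004)),'guide end (-25,-75):',T(ray(d,(594/1.5625,182/1.5625),.02)))
b=ray(d,(400.5/1.5625,304/1.5625),.036);print(b)
b=[.5,-.1007]
ctrl.reach([*b,.06],OT)
print(ctrl.move_straight([*b,-.002],feed=.06,stop_force=6))
ctrl.move_gripper(0,50);print('gap',g(),ctrl.current_ft_force())
if g()>.025:
    ctrl.move_straight([*b,.09],feed=.15);print(g(),ctrl.current_ft_force())
    ctrl.reach(W(0,.11,.09),OT)
    d=save('wrist','w6');cv2.imwrite('pics/w6b.png',cv2.resize(d['color'][:,:,::-1],(800,600)))
    print(proj(d,W(0,.11,.004)),proj(d,W(0,.0,.056)))
print(ctrl.current_time_s())
E
```

```text
corner (-37,-170): [-0.03667606 -0.16965112] guide end (-25,-75): [-0.03098954 -0.07300677]
[ 0.50100941 -0.10132392  0.036     ]
False
gap 0.028541688548818774 [-2.09550113  0.44241821  5.84030033]
0.028958885315123736 [-0.85152977  0.18384344 -3.44125762]
[254.32425765 191.4092722 ] [395.71502023 210.4200533 ]
18.9333
```

View pics/w6b.png

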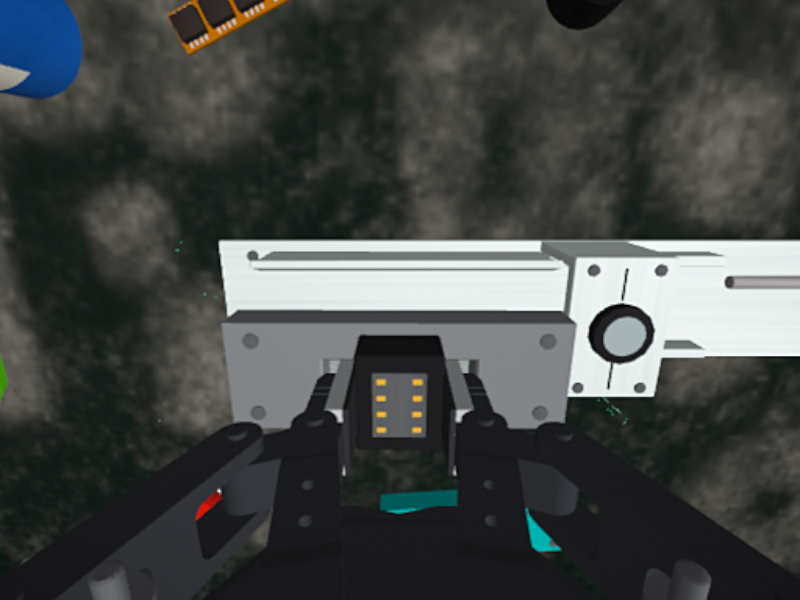

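The bridge mark midpoint is at (619.5,329) against a predicted (618,329), so the track frame is confirmed. The carrier is held level and lengthwise, base edge (224,322) to (575,319). I'll check its offset from that edge and then lower it.

Run:
```python
from h import *
g=lambda:ctrl.current_finger_gap()
d=load('w6')
a,b=[T(ray(d,(u/1.5625,v/1.5625),.108)) for u,v in((224,322),(575,319))]
print('base corners (22,175),(22,45):',a,b)
e=(a[0]+b[0])/2-.022; e2=(a[1]+b[1])/2-.11;print('offset',e,e2)
dx=-np.clip(e,-.003,.003)*.7
ctrl.move_straight(W(dx,.11,.045),feed=.15)
r=ctrl.move_straight(W(dx,.11,-.003),feed=.03,stop_force=3);p=ctrl.current_position();print(r,p,T(p),ctrl.current_ft_force(),ctrl.current_time_s())
```

```text
base corners (22,175),(22,45): [0.02219332 0.17301911] [0.02331159 0.04521546]
offset 0.0007524543554611254 -0.0008827169893193404
True [0.62889101 0.16267918 0.00255746] [-0.00063414  0.10998413] [-1.75042532 -1.2072585   6.44702436] 20.65
```

```bash
cat >> h.py <<'E'
def tip(x,y,z,tilt):  # pose with shut tips centre at track (x,y), height z; tilt>0: hand leans to +y
    R=Ro.from_rotvec(np.r_[ux,0]*-tilt)*Ro.from_rotvec(OT)
    zt=R.as_matrix()[:,2]; return W(x,y,z)+.0205*zt, R.as_rotvec()
def tipnow():
    zt=Ro.from_rotvec(ctrl.current_orientation()).as_matrix()[:,2]; p=ctrl.current_position()-.0205*zt; return np.r_[T(p),p[2]].round(4)
E
python3 - <<'E'
from h import *
R=Ro.from_rotvec(tip(0,0,0,.2)[1]).as_matrix()[:,2];print('zt.uy',R[:2]@uy,'(want <0)')
assert R[:2]@uy<0
ctrl.move_gripper(.058)
p=ctrl.current_position()
ctrl.move_straight([p[0],p[1],.055],feed=.15)
ctrl.move_gripper(0,40)
k=.2
ctrl.reach(*tip(0,.207,.05,k))
ctrl.move_straight(*tip(0,.207,.013,k),feed=.1,stop_force=8);print(tipnow())
f0=ctrl.current_ft_force()
print(ctrl.move_straight(*tip(0,.085,.013,k),feed=.09,stop_force=12),tipnow(),ctrl.current_ft_force()-f0)
for y in (.075,.065):
    print(ctrl.move_straight(*tip(0,y,.013,k),feed=.03,stop_force=8),tipnow(),ctrl.current_ft_force()-f0)
d=save('wrist','w7');t=save('top','t7')
c=np.zeros((600,800,3),np.uint8);c[:384,:512]=d['color'][:,:,::-1]
c[390:600,:651]=cv2.resize(t['color'][130:180,155:310,::-1],None,fx=4.2,fy=4.2,interpolation=cv2.INTER_CUBIC)
cv2.imwrite('pics/c7.png',c);print(ctrl.current_time_s())
E
```

```text
zt.uy -0.1986693307950619 (want <0)
[2.000e-04 2.063e-01 1.310e-02]
False [-0.0001  0.0852  0.0129] [-1.33161306 -0.58927699  0.8536604 ]
False [0.     0.0747 0.013 ] [-1.2192996   0.13335492  0.32161739]
False [-0.      0.0647  0.013 ] [-0.45596677 -0.82150482 -0.74635197]
25.725
```

View pics/c7.png

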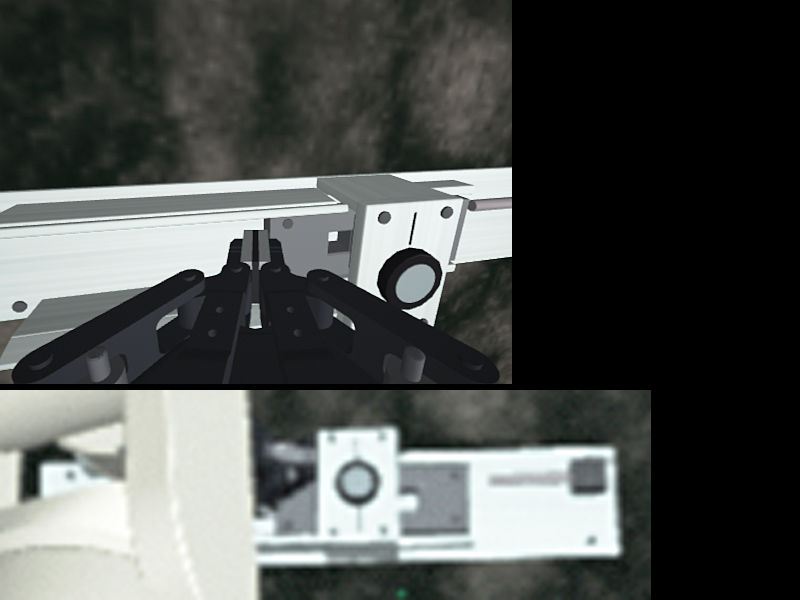

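The top crop shows the carrier's far end at column 468 and the plunger tip at 489. The carrier is under the bridge and moving freely. I'll compute the push offset from this and then press the plunger.

Run:
```python
from h import *
t=load('t7')
B=lambda u:((u[0]+.5)/4.2-.5+155,(u[1]-390+.5)/4.2-.5+130)
e=T(ray(t,B((468.5,498)),.02));pl=T(ray(t,B((489,480)),.014));print('end',e,'plunger',pl)
c=e[1]+.065;off=tipnow()[1]-c-.065;print('centre',c,'off',off)
k=.2;f0=ctrl.current_ft_force()
y=.0647
while y>.043:
    y-=.002
    s=ctrl.move_straight(*tip(0,y,.013,k),feed=.03,stop_force=8)
    fy=(ctrl.current_ft_force()-f0)[:2]@uy
    print(s,tipnow()[:2],round(fy,2))
    if s or fy>6.0: break
t=save('top','t8');cv2.imwrite('pics/c8.png',cv2.resize(t['color'][130:180,200:310,::-1],None,fx=7,fy=7,interpolation=cv2.INTER_CUBIC));print(ctrl.current_time_s())
```

```text
end [-0.00038796 -0.07103348] plunger [ 0.01342644 -0.08527549]
centre -0.006033481101547708 off 0.005933481101547705
False [-0.      0.0627] 0.65
False [-0.      0.0606] 0.37
False [-0.      0.0585] -0.98
False [0.     0.0565] -1.64
False [0.     0.0545] -0.99
False [-0.      0.0526] 0.31
False [0.     0.0506] -0.23
False [0.     0.0486] 1.13
False [-0.      0.0466] 0.63
False [-0.      0.0447] 3.16
False [-0.      0.0427] 2.6
28.525
```

View pics/c8.png

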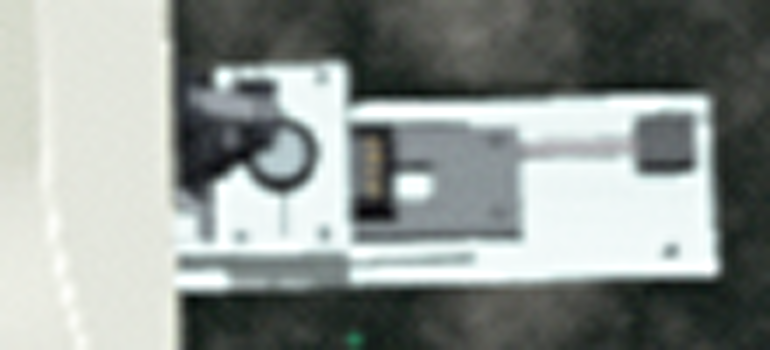

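Carrier end is at column 520, with the pin visibly shortened. I'll check the depth by profile, then retract and tap from the far end.

```bash
cat >> h.py <<'E'
def edges(d,xs=(-.012,-.008,-.004,0,.004)):
    """carrier end edges: grey->white steps along track, base-top height"""
    gr=cv2.cvtColor(d['color'],cv2.COLOR_RGB2GRAY).astype(np.float32); out={}
    for n,ys in(('far',np.arange(-.045,-.13,-.0005)),('load',np.arange(.045,.13,.0005))):
        pr=[]
        for x in xs:
            q=np.array([proj(d,W(x,y,.02)) for y in ys],np.float32)
            pr.append(cv2.remap(gr,q[:,0][None],q[:,1][None],cv2.INTER_LINEAR)[0])
        p=np.median(pr,0); i=np.argmax(p>165); out[n]=(round(float(ys[i]),4) if i else None, int(p[0]),int(p.max()))
    return out
E
python3 - <<'E'
from h import *
for n in('t7','t8'): print(n,edges(load(n)))
E8=edges(load('t8'))['far'][0]
k=.2
if E8>-.0925:
    s=ctrl.move_straight(*tip(0,.0412,.013,k),feed=.02,stop_force=8);print(s,tipnow(),ctrl.current_ft_force())
ctrl.pause(.15);print(edges(save('top','t9')))
ctrl.move_straight(*tip(0,.07,.013,k),feed=.12)
ctrl.move_straight(*tip(0,.075,.10,k),feed=.2)
ctrl.reach(*tip(-.006,-.118,.10,0))
ctrl.move_straight(*tip(-.006,-.118,.013,0),feed=.12,stop_force=8);print(tipnow())
print(edges(save('top','t10')),ctrl.current_time_s())
E
```

```text
t7 {'far': (-0.0695, 145, 246), 'load': (0.072, 144, 241)}
t8 {'far': (-0.0455, 164, 246), 'load': (None, 179, 252)}
False [-0.      0.0415  0.013 ] [-0.58694069  6.73238537 -0.16896903]
{'far': (-0.0455, 154, 247), 'load': (None, 204, 253)}
[-0.0055 -0.1179  0.0138]
{'far': (None, 167, 229), 'load': (None, 216, 240)} 31.6833
```

Run:
```python
from h import *
f0=ctrl.current_ft_force()
for y,v in((-.095,.08),(-.085,.04),(-.0735,.03)):
    s=ctrl.move_straight(*tip(-.006,y,.013,0),feed=v,stop_force=10);print(s,tipnow(),((ctrl.current_ft_force()-f0)[:2]@uy).round(2))
ctrl.move_straight(*tip(-.006,-.10,.013,0),feed=.1)
ctrl.move_straight(*tip(-.006,-.11,.11,0),feed=.25)
ctrl.reach(*tip(-.17,-.16,.11,0))
t=save('top','t11');print(edges(t),edges(t,(.008,.011,.014)),ctrl.current_time_s())
cv2.imwrite('pics/c11.png',cv2.resize(t['color'][130:180,155:310,::-1],None,fx=5,fy=5,interpolation=cv2.INTER_CUBIC))
```

```text
False [-0.0057 -0.094   0.0135] 4.25
True [-0.0057 -0.0915  0.0135] 4.0
True [-0.0056 -0.0888  0.0135] 1.99
{'far': (-0.08, 150, 241), 'load': (0.0465, 154, 240)} {'far': (-0.08, 137, 203), 'load': (0.0465, 153, 241)} 34.2
```

View pics/c11.png

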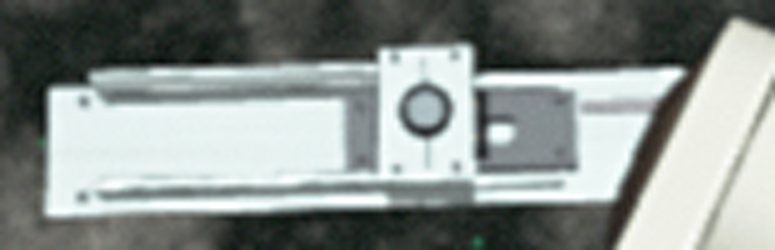

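View: the carrier spans columns 346 to 577, with the mark line at 427. The edges give a centre of about -17 mm and the plunger is out. The push stopped early on force, so I'll repeat it slowly with the force vector printed.

Run:
```python
from h import *
x=-.003
print('free',ctrl.current_ft_force().round(2))
ctrl.reach(*tip(x,-.104,.06,0))
s=ctrl.move_straight(*tip(x,-.104,.0145,0),feed=.1,stop_force=8);print(s,tipnow(),ctrl.current_ft_force().round(2))
for y in(-.092,-.088,-.084,-.080):
    s=ctrl.move_straight(*tip(x,y,.0145,0),feed=.03,stop_force=15);F=ctrl.current_ft_force();print(s,tipnow(),(F[:2]@ux).round(2),(F[:2]@uy).round(2),F[2].round(2))
    if s: break
print(ctrl.current_time_s())
```

```text
free [0.33 0.22 0.39]
False [-0.0029 -0.1042  0.015 ] [ 0.61 -0.13  0.17]
False [-0.0029 -0.0918  0.0146] 0.32 -0.26 -1.15
False [-0.003  -0.0878  0.0145] -0.19 0.02 -0.41
False [-0.003  -0.0838  0.0145] -0.3 -1.16 0.05
False [-0.003  -0.0797  0.0145] -0.12 -0.01 -0.04
36.9667
```

Run:
```python
from h import *
x=-.003
s=ctrl.move_straight(*tip(x,-.0722,.0145,0),feed=.025,stop_force=15);print(s,tipnow(),ctrl.current_ft_force().round(2))
ctrl.move_straight(*tip(x,-.095,.0145,0),feed=.1)
ctrl.move_straight(*tip(x,-.10,.11,0),feed=.25)
ctrl.reach(*tip(-.17,-.16,.11,0))
for i in range(2):
    t=save('top',f't12{i}');e=edges(t);e2=edges(t,(.008,.011,.014));print(e,e2,'centre',(e['far'][0]+e['load'][0])/2,(e2['far'][0]+e2['load'][0])/2)
print(ctrl.current_time_s())
cv2.imwrite('pics/c12.png',cv2.resize(t['color'][130:180,155:310,::-1],None,fx=5,fy=5,interpolation=cv2.INTER_CUBIC))
```

```text
False [-0.003  -0.0719  0.0145] [ 0.09  0.   -0.8 ]
{'far': (-0.063, 139, 241), 'load': (0.0635, 139, 240)} {'far': (-0.063, 141, 242), 'load': (0.063, 138, 242)} centre 0.0002500000000000002 0.0
{'far': (-0.063, 141, 241), 'load': (0.063, 139, 240)} {'far': (-0.063, 140, 242), 'load': (0.063, 140, 241)} centre 0.0 0.0
39.175
```

```bash
python3 -c "
from h import *
print(ctrl.current_position(),ctrl.current_ft_force());ctrl.close_job()"
```

```text
[ 0.47917182 -0.11808952  0.08922114] [ 0.32977039  0.77197051 -0.33170463]
the job is handed in; nothing more can be done
```

The carrier is centred under the bridge mark and the job is handed in, at about 39 s of the 58 s allowed. I lifted it off the dock gripped across, set it on the bench, and took it again lengthwise. Then I lowered it into the loading end, pushed it to the plunger, and tapped it back from the far end.

**Last checks**
- **Centring:** the top-camera profile puts the two ends at -63 and +63 mm, so the centre is within about 0.3 mm of the mark. The threshold makes the carrier read about 4 mm short, but equally at both ends.
- **Mark position:** the mark line measured in the first top image agrees with the track frame to 0.3 mm.
- **Plunger:** at the end of the push I worked out it was about 10 mm in (bottomed), from the finger position and 6.7 N of force. The carrier now sits about 20 mm clear of the pin.
- **Robot:** it stood clear with under 1 N on the tool when I handed in.

**What failed or disagreed**
- **First grasp:** it closed on top of the block, because the real fingertips sat about 20 mm above the reported tool point. I measured that by touch and corrected for it.
- **First tap back:** it stopped early on force, and I don't know why. Repeating it slowly, nearer the centre line, went through cleanly.
- **Final picture:** I could not view it (the 12-picture limit was used up), so the final placement rests on the numeric measurements alone. I did not look at the jar and stamp again at the end; no move was planned near them.

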